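Stand two pillar candles in packed pots by feel

ROBOT

A 7-joint arm with a two-finger parallel gripper is mounted at the origin on the work surface. World frame = base frame: x ahead of the robot, y to its left, z up, the work surface at z = 0. Lengths are in m, angles in rad, forces in N, time in s.
With the tool pointing down it reaches from about 0.4 to 0.85 m from the base axis. Payload 10.4 kg.
Tool frame: the origin (TCP) lies at the very end of the fingers, on their centre line; the grasp point (between the pads) lies 19 mm behind it; x points along the fingers, y is the direction in which the jaws open and shut, and the axes are right-handed (so a half turn about x gives the same grasp; the last joint's range is limited). The gripper opens to 85 mm and grips with 20 to 120 N. Pads are 22 mm wide; open, the fingers measure 114 mm over their backs; the gripper's body (76 mm by 85 mm) begins 54 mm behind the grasp point. The pads swing forward as they close: fully open they stand 13 mm farther back than shut.
Start: joints at [-1.259, 0.332, -0.065, 1.46, 0.022, 1.35, -0.088], TCP at [0.205, 0.59, 0.231] pointing down, gripper open.
Joint ranges: [-2.6, 2.6], [-0.5, 2.12], [-1.47, 1.34], [0.16, 2.42], [-1.27, 4.41], [0.06, 2.06], [-2.6, 2.6]. Speed limits (rad/s): [2.22, 2.22, 2.79, 2.79, 3.14, 3.14, 3.14].

INTERFACE

Orientations are given as a unit quaternion [x, y, z, w].
In Python, from workcell import monitor, camera, ticket, regions_of gives the robot as it stands.
- The arm moves only by the tool step_arm, never from a script. Its argument "increments" is a list of rows, each a list of 5 numbers: the finger opening in m, from 0 to 0.0854, then the shift along the world's x, y, z in m, then the turn about the world's z in rad. A call has 1 to 12 rows; each row shifts and turns the commanded pose from where the row before left it; what a row does not reach is not made up. A row lasts 1/12 s, in which the tool goes at most 41.7 mm and 7.16 degrees, less where a joint would pass 70% of its speed; a pose out of reach is approached as far as the arm can. A call with a gripper value outside its range is refused whole. The fingers move at their own pace and stop on an object; "force" is the grip in N (left out, the last holds). Time passes only in rows, so rows that do not move let the fingers close. It gives the time, the measured TCP pose, the force and the opening at its end, in the units of the state.
- monitor.get_obs(): the state, without advancing time (a new reading comes with each control period).
- camera(name): name is "scene" or "side" or "wrist"; returns a dict with "color" (384x512x3 uint8, red, green, blue), "range_z" (384x512 float32, m along the optical axis (not along the pixel's ray), 0 where there is no reading), "fx", "fy", "cx", "cy" (pixels), "cam_to_world" (4x4, takes a point from camera to world coordinates). Camera axes: x right, y up, looking along -z (the intrinsics and any distortion apply to the point x, -y, -z); pixel columns grow to the right and rows downward; lengths in m; the calibration is good to about 2 mm. A picture is of the moment at which its call begins.
- ticket.hand_in(): hands the job in, once; it reports no verdict.
Trained networks look in a picture, given as the dict that the camera call returned (one of the last four; its "shot" number tells which), for a name from the list of things; names that differ only in an ending like _2 or _b are one class to them, and where a whole thing is asked for, a point or a joint stands for the part that bears it (a point fixed in the world has none). Each returns a list of dicts, best first, with "p" (0 to 1); they miss things now and then, are a little off and sometimes report something else, mostly with a low value. They report only what shows in the picture. A call takes as long as a camera call. They do not tell look-alikes from the thing itself.
- regions_of(picture, query): "region" (384x512 bool, what is visible of it) and "centre" ([row, column] in pixels, amid what is visible of it).
The state is a dict: "clock": time; "joint_pos": joint angles; "joint_velocities": joint speeds; "tau": joint torques, N m; "position": TCP position; "ee_rot": TCP orientation; "ft_force": force on the tool from outside, world axes, zero at the start; "torque": the same for the moment, N m; "grip_width": opening from 0.0 (shut) to 1.0 (fully open).
Only numpy, scipy, OpenCV 4.12 (cv2) and the standard library are available. Lean on these libraries where they do the work, as an engineer would, in place of code of your own. Each camera call takes 0.05 s, during which the arm holds its last target. There are 200 camera calls.

TASK

Stand the two pillar candles upright in the two stoneware pots, one in each, with the tall candle in the pot that is deeper inside. The pots are packed with cork to heights nobody has measured, so feel for it: lower a candle until it touches the cork, and set it down gently before letting go, neither dropping it inside nor pressing it down hard. Leave the diffuser, the dish and the brass cup where they are, and do not knock anything over.

Things in the scene. Friction and masses are not known exactly. Their poses are not given: they have to be found in the camera images.
- candle_tall: Tall LED pillar candle, ivory rigid plastic, a plain upright cylinder 46 mm in diameter and 160 mm high with a thin black wick (10 mm, can be ignored) on top; 0.15 to 0.28 kg. Starts standing on the table. Origin: centre of its underside, z along the candle upwards.
- candle_short: Short LED pillar candle, the same but 110 mm high (46 mm in diameter); 0.11 to 0.21 kg. Starts standing on the table. Origin: centre of its underside, z along the candle upwards.
- pot_a: Fixed grey stoneware pot on the robot's left (+y), opaque, round: 130 mm high, 112 mm outside, mouth 98 mm inside, wall 7 mm. Origin: centre of its underside, z up; rim 130 mm above. Inside is a level cork disc at an unknown height on a springy layer (gives 0.5 mm per N): in one pot (either) the cork's top is 35 to 65 mm below the rim, in the other 85 to 110 mm. Told apart by touch: identical outside.
- pot_b: Fixed grey stoneware pot on the robot's right (-y), opaque, round: 130 mm high, 112 mm outside, mouth 98 mm inside, wall 7 mm. Origin: centre of its underside, z up; rim 130 mm above. Inside is a level cork disc at an unknown height on a springy layer (gives 0.5 mm per N): in one pot (either) the cork's top is 35 to 65 mm below the rim, in the other 85 to 110 mm. Told apart by touch: identical outside.
- diffuser: Bystander: amber glass reed diffuser bottle, 60 mm in diameter, 80 mm high, with thin reeds up to 190 mm high. Origin: centre of its underside.
- dish: Bystander: shallow white ceramic dish, 170 mm in diameter, 30 mm high. Origin: centre of its underside.
- tumbler: Bystander: small brass cup, 68 mm in diameter, 60 mm high. Origin: centre of its underside.
Mind the look-alikes: they are no part of the job. What is shaped like the pot_b but purple is not meant.

How it is judged:
At the end, for the whole second after the job is handed in: Each candle stands in its own pot, upright (within 0.1 rad), at rest and let go, its axis within 35 mm of the pot's; the tall candle's foot is more than 77 mm below its pot's rim (only the deeper pot allows this), and the short candle's foot is more than 25 mm below the rim of the other pot (((horizontal distance between candle_tall and pot_a below 0.035 m and horizontal distance between candle_short and pot_b below 0.035 m and z of candle_tall in the frame of pot_a below 0.053 m and z of candle_short in the frame of pot_b below 0.105 m) or (horizontal distance between candle_tall and pot_b below 0.035 m and horizontal distance between candle_short and pot_a below 0.035 m and z of candle_tall in the frame of pot_b below 0.053 m and z of candle_short in the frame of pot_a below 0.105 m)) and angle between each of candle_tall, candle_short's own z axis and vertical below 0.1 rad and linear speed of each of candle_tall, candle_short below 0.02 m/s); the robot touches nothing.
It fails at once if a candle is dropped inside a pot (it moves faster than 0.5 m/s there: a free fall of more than about 12 mm) ((horizontal distance between candle_tall and pot_a below 0.05 m and z of candle_tall in the frame of pot_a below 0.125 m and linear speed of candle_tall above 0.5 m/s) or (horizontal distance between candle_tall and pot_b below 0.05 m and z of candle_tall in the frame of pot_b below 0.125 m and linear speed of candle_tall above 0.5 m/s) or (horizontal distance between candle_short and pot_a below 0.05 m and z of candle_short in the frame of pot_a below 0.125 m and linear speed of candle_short above 0.5 m/s) or (horizontal distance between candle_short and pot_b below 0.05 m and z of candle_short in the frame of pot_b below 0.125 m and linear speed of candle_short above 0.5 m/s)).
It fails at once if a candle is pressed down on the cork, or a pot is struck, with more than about 20 N (the total load on a pot, with 5 N for its cork and 1 to 3 N for the candle, passes 28 N) (contact force between any of pot_a, pot_b and anything else above 28 N).
It fails at once if a candle is knocked over or tipped by more than 0.6 rad (angle between any of candle_tall, candle_short's own z axis and vertical above 0.6 rad).
It fails at once if the diffuser, the dish or the brass cup is shifted by more than 25 mm or tipped by more than 0.4 rad (distance of any of diffuser, dish, tumbler from where it was at the start of the episode above 0.025 m or angle between any of diffuser, dish, tumbler's own z axis and vertical above 0.4 rad).
It also fails if it takes over 70 s, if anything falls off the work surface, if the arm or the gripper's body presses on something with over 40 N, if the wrist force passes 120 N, or if a joint passes its speed limit or range.

## Working session

There is one attempt and no reset: what is moved stays moved. The work goes in short steps, Python scripts to look and compute and a tool call to move; the robot and the scene stay as the last step left them, time stands still between calls to the robot, and variables do not carry over. Pictures are saved under pics/ and viewed, about 8 in all and at most 12, crops included, and the job is handed in when it is done.

Besides the shell and the picture viewer there is one more tool, called after "Call:" as name(argument=value, ...) on one line, values as JSON. step_arm: Moves the arm, as the interface text tells. Its arguments: {"type":"object","properties":{"increments":{"type":"array"},"force":{"type":"number"}},"required":["increments"]}

```bash
mkdir -p pics
cat > h.py <<'E'
import numpy as np, cv2
from workcell import monitor, camera, ticket, regions_of
def pts(p, mask=None):
    z=p["range_z"]; m=(z>0) if mask is None else (z>0)&mask
    r,c=np.nonzero(m); d=z[r,c]
    P=np.c_[(c-p["cx"])/p["fx"]*d, -(r-p["cy"])/p["fy"]*d, -d, np.ones(len(d))]
    return (P@np.array(p["cam_to_world"]).T)[:,:3]
def save(n,im): cv2.imwrite("pics/"+n+".png", cv2.cvtColor(im,cv2.COLOR_RGB2BGR))
E
python3 - <<'E'
from h import *
ims=[]
for cam in ["scene","side"]:
    p=camera(cam); ims.append(p["color"])
    print(cam,np.round(np.array(p["cam_to_world"])[:3,3],2))
    for q in ["candle_tall","candle_short","pot_a","diffuser","dish","tumbler"]:
        for o in regions_of(p,q)[:5]:
            if o["p"]<.15: continue
            P=pts(p,o["region"]); 
            if len(P)==0: continue
            zt=np.percentile(P[:,2],98); T=P[P[:,2]>zt-.012]
            lo,hi=np.percentile(P,[2,98],axis=0)
            x,y=(T[:,:2].min(0)+T[:,:2].max(0))/2
            print(q,round(o["p"],2),np.round(o["centre"]),"n",len(P),"lo",lo.round(3),"hi",hi.round(3),"top c",x.round(3),y.round(3), p["color"][o["region"]].mean(0).round())
save("a",np.vstack(ims)[:, :]) if 0 else (save("scene0",ims[0]),save("side0",ims[1]))
s=monitor.get_obs();print(s)
E
```

```text
scene [1.22 0.46 0.74]
candle_tall 0.94 [210. 396.] n 1060 lo [0.446 0.307 0.   ] hi [0.484 0.351 0.159] top c 0.462 0.328 [146. 129. 101.]
candle_short 0.7 [139. 202.] n 428 lo [ 0.434 -0.389 -0.003] hi [ 0.502 -0.305  0.109] top c 0.533 -0.27 [146. 128. 100.]
pot_a 0.94 [170. 223.] n 1852 lo [ 0.533 -0.189  0.006] hi [ 0.637 -0.085  0.128] top c 0.583 -0.14 [90. 80. 68.]
pot_a 0.88 [199. 316.] n 2164 lo [ 0.433  0.077 -0.002] hi [0.587 0.183 0.128] top c 0.533 0.13 [97. 84. 70.]
pot_a 0.85 [145. 253.] n 1508 lo [ 0.36  -0.204  0.003] hi [ 0.465 -0.1    0.128] top c 0.412 -0.153 [64. 28. 69.]
diffuser 0.58 [276. 342.] n 893 lo [ 0.654  0.279 -0.001] hi [0.708 0.336 0.168] top c 0.685 0.307 [123.  84.  51.]
dish 0.84 [181. 150.] n 1594 lo [ 0.643 -0.4    0.   ] hi [ 0.794 -0.25   0.028] top c 0.721 -0.323 [206. 198. 172.]
tumbler 0.58 [242. 236.] n 790 lo [ 0.724  0.02  -0.003] hi [0.788 0.085 0.059] top c 0.756 0.053 [119.  87.  40.]
side [ 0.19 -0.48  0.67]
candle_tall 0.75 [142. 125.] n 1226 lo [0.435 0.306 0.006] hi [0.477 0.341 0.16 ] top c 0.458 0.327 [126. 114.  91.]
candle_sh
[... 898 characters left out ...]
[161. 160. 143.]
{'clock': 0.7, 'joint_pos': array([-1.25860346,  0.33215321, -0.06469907,  1.46009714,  0.02161322,
        1.34991967, -0.08846374]), 'joint_velocities': array([-0.00056581, -0.00026353,  0.0002205 ,  0.00162502, -0.00163038,
       -0.00045221, -0.00058084]), 'tau': array([ 9.35177559e-05, -6.25087810e+01,  4.89803357e-02, -3.91778684e+01,
        1.64421211e-02,  1.66275993e-03, -2.91706090e-05]), 'position': array([0.20535206, 0.59031937, 0.23136813]), 'ee_rot': array([ 0.11784199,  0.69722026, -0.11775934,  0.69723017]), 'ft_force': array([-0.16493138, -0.83888988, -0.0591929 ]), 'torque': array([-0.00685634,  0.02437461,  0.01555234]), 'grip_width': 1.0003072452562154}
```

View pics/scene0.png

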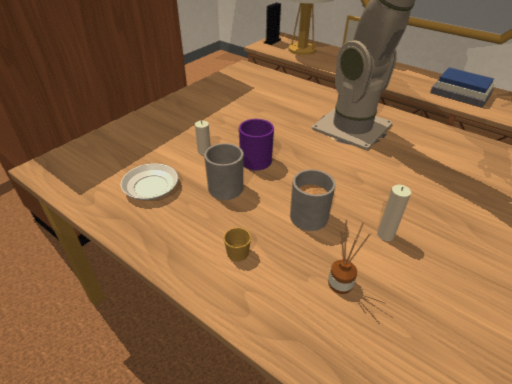

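View pics/side0.png

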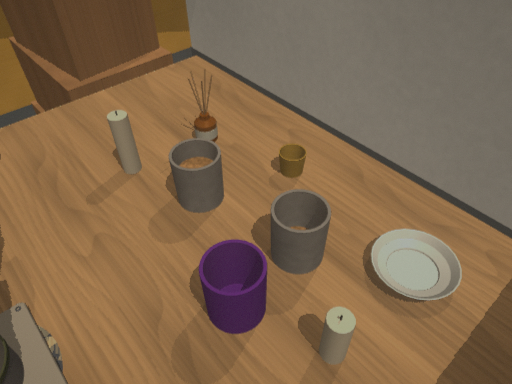

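Run:
```python
from scipy.spatial.transform import Rotation as R
print(R.from_quat([ 0.11784199,  0.69722026, -0.11775934,  0.69723017]).as_matrix().round(3))
```

```text
[[ 0.     0.329  0.944]
 [ 0.     0.944 -0.329]
 [-1.     0.    -0.   ]]
```

Scene: the grey pot_a is at px (316,199) with cork visible, and the grey pot_b is at (223,170). The purple look-alike pot is at (253,145) and is not meant. The tall candle is at (396,210) and the short one at (202,139). Candidates for pot_b are the grey pot at (0.580,-0.140) and the purple one at (0.41,-0.153), so I choose the grey one. Its mean colour [90 80 68] against [64 28 69] agrees with that. The side view agrees on all positions. I'll go above the tall candle first.

Call:
step_arm(increments=[[0.0854, 0.021, -0.022, 0.004, 0], [0.0854, 0.021, -0.022, 0.004, 0], [0.0854, 0.021, -0.022, 0.004, 0], [0.0854, 0.021, -0.022, 0.004, 0], [0.0854, 0.021, -0.022, 0.004, 0], [0.0854, 0.021, -0.022, 0.004, 0], [0.0854, 0.021, -0.022, 0.004, 0], [0.0854, 0.021, -0.022, 0.004, 0], [0.0854, 0.021, -0.022, 0.004, 0], [0.0854, 0.021, -0.022, 0.004, 0], [0.0854, 0.021, -0.022, 0.004, 0], [0.0854, 0, 0, 0, 0]], force=40)

```text
clock: 1.7
position: [0.4414, 0.3427, 0.2765]
ee_rot: [0.121, 0.696, -0.121, 0.698]
ft_force: [0.2, -0.6, 0.7]
grip_width: 0.996
```

```bash
cat > look.py <<'E'
from h import *
import sys
# look.py cam name x y ztop r : estimate disc centre near x,y at height ztop
def circ(P,x,y,zt,r):
    T=P[(abs(P[:,2]-zt)<.006)&(np.hypot(P[:,0]-x,P[:,1]-y)<r)]
    if len(T)<8: return None
    (cx,cy),rr=cv2.minEnclosingCircle(T[:,:2].astype(np.float32))
    return len(T),round(cx,4),round(cy,4),round(rr,4),T[:,2].mean().round(4)
E
python3 - <<'E'
from look import *
s=monitor.get_obs();print(s["position"].round(4),s["ft_force"].round(2),s["clock"])
im=[]
for c in ["wrist","scene","side"]:
    p=camera(c);P=pts(p);im.append(p["color"])
    print(c,"tall",circ(P,.459,.328,.160,.04),"short",circ(P,.475,-.328,.11,.04),"A",circ(P,.53,.13,.128,.07),"B",circ(P,.58,-.14,.128,.07))
    for n,x,y in (("A",.53,.13),("B",.58,-.14)):
        T=P[np.hypot(P[:,0]-x,P[:,1]-y)<.045]
        T=T[T[:,2]<.12]
        if len(T): print(n,"inside z min/hist",np.histogram(T[:,2],np.arange(0,.13,.01))[0])
save("w1",im[0])
E
```

```text
[0.4414 0.3427 0.2765] [ 0.19 -0.64  0.69] 1.7
wrist tall (1714, 0.4596, 0.3302, 0.023, np.float64(0.161)) short None A (747, 0.5305, 0.1304, 0.0561, np.float64(0.1291)) B None
A inside z min/hist [  0   0   0   0   0   0   0   0 400   0   0   0]
scene tall (195, 0.4613, 0.3285, 0.0235, np.float64(0.1575)) short (85, 0.4791, -0.328, 0.0244, np.float64(0.1073)) A (320, 0.5316, 0.1284, 0.0578, np.float64(0.1265)) B (258, 0.5834, -0.1401, 0.0582, np.float64(0.1264))
A inside z min/hist [  0   0   0   0   0   0   0   3 185   5   1   1]
B inside z min/hist [0 0 0 0 0 0 6 4 3 3 3 2]
side tall (206, 0.4584, 0.3296, 0.0241, np.float64(0.1586)) short (675, 0.4747, -0.3266, 0.0234, np.float64(0.1084)) A (516, 0.5277, 0.1292, 0.0574, np.float64(0.1272)) B (707, 0.5785, -0.1384, 0.0568, np.float64(0.1272))
A inside z min/hist [  0   0   0   0   0   0   0   1 270   2   0   1]
B inside z min/hist [ 0  0  7 37  0  0  0  0  0  0  0  0]
```

View pics/w1.png

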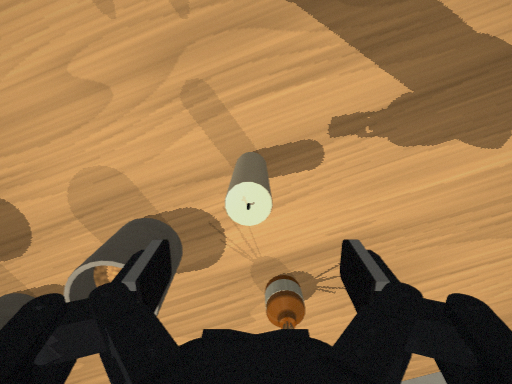

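The wrist view shows the tall candle (250,200), centred between the fingers, with pot_a and its cork at lower left and the diffuser at (285,295). All cameras agree to about 2 mm. I'm lowering around the candle now.

Call:
step_arm(increments=[[0.0854, 0.0186, -0.0129, 0, 0], [0.0854, 0, 0, 0, 0], [0.0854, 0, 0, -0.02, 0], [0.0854, 0, 0, -0.02, 0], [0.0854, 0, 0, -0.02, 0], [0.0854, 0, 0, -0.02, 0], [0.0854, 0, 0, -0.02, 0], [0.0854, 0, 0, -0.02, 0], [0.0854, 0, 0, -0.02, 0], [0.0854, 0, 0, -0.0165, 0], [0.0854, 0, 0, 0, 0]])

```text
clock: 2.77
position: [0.4523, 0.3353, 0.1153]
ee_rot: [0.116, 0.699, -0.119, 0.696]
ft_force: [-0.4, -0.2, -1.2]
grip_width: 1.001
```

Call:
step_arm(increments=[[0.03, 0, 0, 0, 0], [0.03, 0, 0, 0, 0], [0.03, 0, 0, 0, 0], [0.03, 0, 0, 0, 0], [0.03, 0, 0, 0, 0], [0.03, 0, 0, 0, 0], [0.03, 0, 0, 0, 0], [0.03, 0, 0, 0, 0]], force=40)

```text
clock: 3.43
position: [0.4555, 0.3355, 0.1204]
ee_rot: [0.118, 0.697, -0.118, 0.698]
ft_force: [-0.9, -2.7, 5.2]
grip_width: 0.53
```

Call:
step_arm(increments=[[0.03, 0, 0, 0.01, 0], [0.03, 0, 0, 0.02, 0], [0.03, 0, 0, 0.025, 0], [0.03, 0, 0, 0.025, 0], [0.03, 0, 0, 0.025, 0], [0.03, 0, 0, 0.025, 0], [0.03, 0, 0, 0.02, 0], [0.03, 0, 0, 0.015, 0], [0.03, 0, 0, 0, 0], [0.03, 0, 0, 0, 0], [0.03, 0, 0, 0, 0]], force=60)

```text
clock: 4.35
position: [0.4546, 0.3352, 0.283]
ee_rot: [0.118, 0.697, -0.118, 0.697]
ft_force: [-0.0, -0.1, -2.7]
grip_width: 0.521
```

```bash
cat > cand.py <<'E'
from look import *
def cand(names=("scene","side"),q="candle_tall",xy=None,show=None):
    for c in names:
        p=camera(c)
        o=[o for o in regions_of(p,q)]
        if show: save(show+c,p["color"])
        for o in o[:3]:
            P=pts(p,o["region"])
            if len(P)<50: continue
            lo,hi=np.percentile(P,[2,98],axis=0)
            # axis: fit centre line of slices
            zs=np.linspace(lo[2]+.01,hi[2]-.01,8); C=[np.median(P[abs(P[:,2]-z)<.008],axis=0) for z in zs]
            C=np.array(C); a=np.polyfit(C[:,2],C[:,0],1)[0],np.polyfit(C[:,2],C[:,1],1)[0]
            print(c,q,round(o["p"],2),"centre",np.round(o["centre"]),"lo",lo.round(3),"hi",hi.round(3),"mid surf",np.median(P,axis=0).round(3),"slope",np.round(a,3))
E
python3 - <<'E'
from cand import *
cand()
s=monitor.get_obs();print(s["position"].round(4),s["ft_force"].round(2),s["clock"])
E
```

```text
scene candle_tall 0.84 centre [161. 413.] lo [0.449 0.309 0.164] hi [0.485 0.352 0.322] mid surf [0.479 0.333 0.257] slope [0.014 0.012]
side candle_tall 0.72 centre [ 88. 109.] lo [0.436 0.307 0.167] hi [0.477 0.331 0.321] mid surf [0.454 0.313 0.238] slope [0.112 0.017]
[0.4546 0.3352 0.2828] [ 0.69 -0.36 -1.41] 4.55
```

Call:
step_arm(increments=[[0.03, 0.003, -0.012, 0, 0], [0.03, 0.0055, -0.022, 0, 0], [0.03, 0.0071, -0.028, 0, 0], [0.03, 0.0071, -0.028, 0, 0], [0.03, 0.0071, -0.028, 0, 0], [0.03, 0.0071, -0.028, 0, 0], [0.03, 0.0071, -0.028, 0, 0], [0.03, 0.0071, -0.028, 0, 0], [0.03, 0.0071, -0.028, 0, 0], [0.03, 0.0071, -0.028, 0, 0], [0.03, 0.0071, -0.028, 0, 0], [0.03, 0.0071, -0.028, 0, 0]])

```text
clock: 5.55
position: [0.5342, 0.0189, 0.2837]
ee_rot: [0.118, 0.697, -0.118, 0.697]
ft_force: [0.7, -0.4, -1.6]
grip_width: 0.522
```

Call:
step_arm(increments=[[0.03, 0.0071, -0.028, 0, 0], [0.03, 0.0071, -0.028, 0, 0], [0.03, 0.0071, -0.028, 0, 0], [0.03, 0.0071, -0.028, 0, 0], [0.03, 0.0065, -0.025, 0, 0], [0.03, 0.0036, -0.014, 0, 0], [0.03, 0.002, -0.006, 0, 0], [0.03, 0, 0, 0, 0], [0.03, 0, 0, 0, 0], [0.03, 0, 0, 0, 0], [0.03, 0, 0, 0, 0]])

```text
clock: 6.47
position: [0.5749, -0.1341, 0.2838]
ee_rot: [0.117, 0.697, -0.117, 0.697]
ft_force: [0.8, -0.2, -0.8]
grip_width: 0.524
```

Run:
```python
from cand import *
cand(show="b")
s=monitor.get_obs();print(s["position"].round(4),s["ft_force"].round(2),s["clock"])
a=cv2.imread("pics/bscene.png");b=cv2.imread("pics/bside.png")
cv2.imwrite("pics/b.png",np.hstack([cv2.resize(a[40:260,100:370],(390,318)),cv2.resize(b[60:330,180:450],(390,318))]))
```

```text
scene candle_tall 0.82 centre [119. 224.] lo [ 0.572 -0.15   0.169] hi [ 0.605 -0.115  0.322] mid surf [ 0.598 -0.126  0.247] slope [ 0.033 -0.016]
 ** On entry to DLASCL parameter number  4 had an illegal value
 ** On entry to DLASCL parameter number  4 had an illegal value
 ** On entry to DLASCL parameter number  4 had an illegal value
 ** On entry to DLASCL parameter number  4 had an illegal value
 ** On entry to DLASCL parameter number  5 had an illegal value
 ** On entry to DLASCL parameter number  4 had an illegal value
  return _methods._mean(a, axis=axis, dtype=dtype,
  ret = um.true_divide(
Traceback (most recent call last):
  File "cand.py", line 13, in cand
    C=np.array(C); a=np.polyfit(C[:,2],C[:,0],1)[0],np.polyfit(C[:,2],C[:,1],1)[0]
                     ~~~~~~~~~~^^^^^^^^^^^^^^^^^
numpy.linalg.LinAlgError: SVD did not converge in Linear Least Squares
```

```bash
cat > cyl.py <<'E'
from look import *
from scipy.optimize import least_squares
def cyl(x,y,z0,z1,q=None,name=None,cams=("scene","side")):
    for c in cams:
        p=camera(c); P=pts(p)
        P=P[(np.hypot(P[:,0]-x,P[:,1]-y)<.05)&(P[:,2]>z0)&(P[:,2]<z1)]
        if name: save(name+c,p["color"])
        if len(P)<30: print(c,"few",len(P)); continue
        f=lambda v: np.hypot(P[:,0]-v[0]-v[2]*(P[:,2]-z0),P[:,1]-v[1]-v[3]*(P[:,2]-z0))-.023
        cam=np.array(p["cam_to_world"])[:2,3]; d=np.array([x,y])-cam; d/=np.linalg.norm(d)
        s=np.median(P[:,:2],axis=0)+d*.018
        r=least_squares(f,[s[0],s[1],0,0],loss="soft_l1",f_scale=.002)
        print(c,len(P),"axis at z0",r.x[:2].round(4),"tilt",r.x[2:].round(3),"rms",np.sqrt(np.mean(f(r.x)**2)).round(4),"zmin",P[:,2].min().round(4))
    s=monitor.get_obs();print(s["position"].round(4),s["ft_force"].round(2),s["clock"])
E
python3 - <<'E'
from cyl import *
cyl(.58,-.138,.15,.26,name="b")
a=cv2.imread("pics/bscene.png");b=cv2.imread("pics/bside.png")
cv2.imwrite("pics/b.png",np.hstack([cv2.resize(a[40:260,100:370],(390,318)),cv2.resize(b[60:330,180:450],(390,318))]))
E
```

```text
scene 531 axis at z0 [ 0.5796 -0.1424] tilt [0.012 0.028] rms 0.0012 zmin 0.1613
side 1156 axis at z0 [ 0.578 -0.14 ] tilt [0.012 0.024] rms 0.0007 zmin 0.1631
[ 0.575  -0.1353  0.2839] [-0.17  0.07 -1.82] 6.7667
```

View pics/b.png

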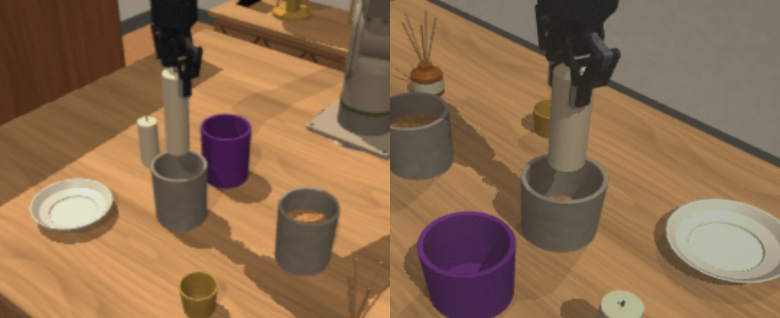

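Left crop: the tall candle hangs upright over the centre of grey pot_b. Right crop: it is centred over the mouth with deep cork below. I'm lowering it to just above the shallowest possible deep cork.

Call:
step_arm(increments=[[0.03, 0, 0, -0.01, 0], [0.03, 0, 0, -0.015, 0], [0.03, 0, 0, -0.015, 0], [0.03, 0, 0, -0.015, 0], [0.03, 0, 0, -0.015, 0], [0.03, 0, 0, -0.015, 0], [0.03, 0, 0, -0.01, 0], [0.03, 0, 0, -0.007, 0], [0.03, 0, 0, -0.003, 0], [0.03, 0, 0, 0, 0], [0.03, 0, 0, 0, 0], [0.03, 0, 0, 0, 0]])

```text
clock: 7.77
position: [0.5754, -0.1357, 0.1796]
ee_rot: [0.118, 0.697, -0.118, 0.698]
ft_force: [-0.4, 1.0, -1.9]
grip_width: 0.521
```

Call:
step_arm(increments=[[0.03, 0, 0, 0, 0], [0.03, 0, 0, 0, 0]])

```text
clock: 7.93
position: [0.5752, -0.1356, 0.1794]
ee_rot: [0.118, 0.697, -0.118, 0.698]
ft_force: [1.0, 0.1, -1.7]
grip_width: 0.526
```

Call:
step_arm(increments=[[0.03, 0, 0, -0.002, 0], [0.03, 0, 0, -0.001, 0], [0.03, 0, 0, 0, 0]])

```text
clock: 8.18
position: [0.5748, -0.1355, 0.1756]
ee_rot: [0.118, 0.697, -0.118, 0.697]
ft_force: [-0.1, -0.7, -2.9]
grip_width: 0.525
```

Call:
step_arm(increments=[[0.03, 0, 0, -0.002, 0], [0.03, 0, 0, -0.001, 0], [0.03, 0, 0, 0, 0]])

```text
clock: 8.43
position: [0.5748, -0.1356, 0.1725]
ee_rot: [0.118, 0.697, -0.118, 0.697]
ft_force: [-0.4, -0.3, -1.3]
grip_width: 0.527
```

Call:
step_arm(increments=[[0.03, 0, 0, -0.003, 0], [0.03, 0, 0, -0.003, 0], [0.03, 0, 0, 0, 0], [0.03, 0, 0, 0, 0]])

```text
clock: 8.77
position: [0.5748, -0.1355, 0.1665]
ee_rot: [0.118, 0.697, -0.118, 0.697]
ft_force: [-0.8, 0.8, -1.5]
grip_width: 0.524
```

Call:
step_arm(increments=[[0.03, 0, 0, -0.002, 0], [0.03, 0, 0, -0.002, 0], [0.03, 0, 0, 0, 0], [0.03, 0, 0, 0, 0]])

```text
clock: 9.1
position: [0.5749, -0.1356, 0.1627]
ee_rot: [0.118, 0.697, -0.118, 0.697]
ft_force: [0.3, 0.2, -1.6]
grip_width: 0.525
```

Call:
step_arm(increments=[[0.03, 0, 0, -0.002, 0], [0.03, 0, 0, -0.002, 0], [0.03, 0, 0, 0, 0], [0.03, 0, 0, 0, 0]])

```text
clock: 9.43
position: [0.5748, -0.1355, 0.1587]
ee_rot: [0.118, 0.697, -0.118, 0.697]
ft_force: [-0.5, 0.3, -2.3]
grip_width: 0.525
```

Call:
step_arm(increments=[[0.03, 0, 0, -0.0015, 0], [0.03, 0, 0, -0.0015, 0], [0.03, 0, 0, 0, 0], [0.03, 0, 0, 0, 0]])

```text
clock: 9.77
position: [0.5749, -0.1356, 0.1557]
ee_rot: [0.118, 0.697, -0.118, 0.697]
ft_force: [0.9, 0.6, -1.7]
grip_width: 0.527
```

Call:
step_arm(increments=[[0.03, 0, 0, -0.0015, 0], [0.03, 0, 0, -0.0015, 0], [0.03, 0, 0, 0, 0], [0.03, 0, 0, 0, 0]])

```text
clock: 10.1
position: [0.575, -0.1356, 0.1529]
ee_rot: [0.118, 0.697, -0.118, 0.697]
ft_force: [0.1, 0.5, -0.4]
grip_width: 0.523
```

Call:
step_arm(increments=[[0.03, 0, 0, -0.0015, 0], [0.03, 0, 0, -0.001, 0], [0.03, 0, 0, 0, 0], [0.03, 0, 0, 0, 0]])

```text
clock: 10.43
position: [0.5752, -0.1357, 0.1507]
ee_rot: [0.118, 0.697, -0.118, 0.697]
ft_force: [0.3, 0.2, 4.6]
grip_width: 0.52
```

Contact felt: fz rose from about -1.8 to +4.6 N. The foot is at about 34 mm, so the cork is about 96 mm below the rim and pot_b is the deep one. I'm easing off 2 mm and then releasing.

Call:
step_arm(increments=[[0.03, 0, 0, 0.001, 0], [0.03, 0, 0, 0.001, 0], [0.03, 0, 0, 0, 0], [0.03, 0, 0, 0, 0]])

```text
clock: 10.77
position: [0.5749, -0.1355, 0.1522]
ee_rot: [0.118, 0.697, -0.118, 0.697]
ft_force: [1.1, -0.6, 0.5]
grip_width: 0.524
```

Call:
step_arm(increments=[[0.05, 0, 0, 0, 0], [0.06, 0, 0, 0, 0], [0.0854, 0, 0, 0, 0], [0.0854, 0, 0, 0, 0], [0.0854, 0, 0, 0, 0], [0.0854, 0, 0, 0, 0]])

```text
clock: 11.27
position: [0.5749, -0.1356, 0.1523]
ee_rot: [0.118, 0.697, -0.118, 0.697]
ft_force: [0.3, 0.1, 0.5]
grip_width: 1.002
```

Run:
```python
from cyl import *
cyl(.58,-.138,.137,.185)
```

```text
scene 250 axis at z0 [ 0.5796 -0.1419] tilt [ 0.002 -0.036] rms 0.0087 zmin 0.1372
side 428 axis at z0 [ 0.5792 -0.1446] tilt [-0.103  0.362] rms 0.0106 zmin 0.1372
[ 0.5749 -0.1356  0.1523] [-0.7  -0.21  0.36] 11.3667
```

Call:
step_arm(increments=[[0.0854, 0, 0, 0.01, 0], [0.0854, 0, 0, 0.02, 0], [0.0854, 0, 0, 0.03, 0], [0.0854, 0, 0, 0.03, 0], [0.0854, 0, 0, 0.01, 0], [0.0854, -0.0165, -0.032, 0, 0], [0.0854, -0.0165, -0.032, 0, 0], [0.0854, -0.0165, -0.032, 0, 0], [0.0854, -0.0165, -0.032, 0, 0], [0.0854, -0.0165, -0.032, -0.02, 0], [0.0854, -0.0165, -0.032, -0.02, 0], [0.0854, 0, 0, 0, 0]])

```text
clock: 12.37
position: [0.4696, -0.334, 0.2099]
ee_rot: [0.121, 0.698, -0.122, 0.695]
ft_force: [-0.3, -0.4, 0.3]
grip_width: 1.002
```

Call:
step_arm(increments=[[0.0854, 0, 0, 0, 0], [0.0854, 0, 0, 0, 0]])

```text
clock: 12.53
position: [0.4763, -0.3273, 0.2127]
ee_rot: [0.118, 0.697, -0.118, 0.697]
ft_force: [0.9, 0.8, -0.8]
grip_width: 1.0
```

Run:
```python
from cyl import *
cyl(.58,-.138,.137,.185)
p=camera("wrist");P=pts(p);save("w2",p["color"])
print(circ(P,.476,-.3275,.11,.04))
```

```text
scene 230 axis at z0 [ 0.579  -0.1423] tilt [ 0.026 -0.017] rms 0.0012 zmin 0.1374
side 483 axis at z0 [ 0.5781 -0.1401] tilt [-0.001 -0.007] rms 0.0007 zmin 0.1371
[ 0.4771 -0.3265  0.213 ] [0.63 0.35 0.22] 12.6333
(1998, 0.4772, -0.3273, 0.0231, np.float64(0.1111))
```

View pics/w2.png

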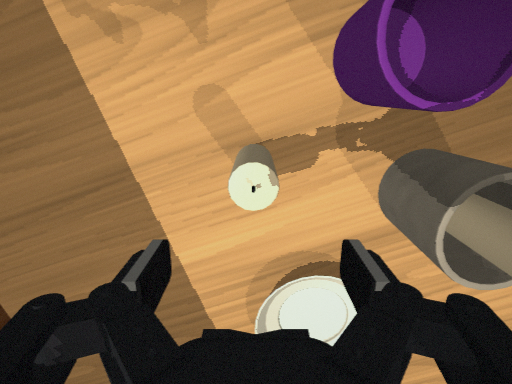

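The tall candle stands upright in pot_b. The wrist view shows the short candle (253,186) centred under the gripper at (0.477,-0.327), and the dish and pots are clear of the fingers.

Call:
step_arm(increments=[[0.0854, 0, 0, -0.015, 0], [0.0854, 0, 0, -0.02, 0], [0.0854, 0, 0, -0.02, 0], [0.0854, 0, 0, -0.02, 0], [0.0854, 0, 0, -0.02, 0], [0.0854, 0, 0, -0.02, 0], [0.0854, 0, 0, -0.015, 0], [0.0854, 0, 0, -0.009, 0], [0.0854, 0, 0, -0.003, 0], [0.0854, 0, 0, 0, 0], [0.0854, 0, 0, 0, 0]])

```text
clock: 13.6
position: [0.4766, -0.3276, 0.0713]
ee_rot: [0.118, 0.697, -0.118, 0.698]
ft_force: [-0.6, 0.6, -0.5]
grip_width: 0.997
```

Call:
step_arm(increments=[[0.03, 0, 0, 0, 0], [0.03, 0, 0, 0, 0], [0.03, 0, 0, 0, 0], [0.03, 0, 0, 0, 0], [0.03, 0, 0, 0, 0], [0.03, 0, 0, 0, 0], [0.03, 0, 0, 0, 0], [0.03, 0, 0, 0, 0]], force=50)

```text
clock: 14.27
position: [0.4764, -0.3279, 0.0711]
ee_rot: [0.118, 0.697, -0.118, 0.698]
ft_force: [-1.2, 0.3, 6.3]
grip_width: 0.521
```

Call:
step_arm(increments=[[0.03, 0, 0, 0.01, 0], [0.03, 0, 0, 0.02, 0], [0.03, 0, 0, 0.025, 0], [0.03, 0, 0, 0.025, 0], [0.03, 0, 0, 0.025, 0], [0.03, 0, 0, 0.025, 0], [0.03, 0, 0, 0.02, 0], [0.03, 0, 0, 0.02, 0], [0.03, 0, 0, 0.01, 0], [0.03, 0, 0, 0, 0], [0.03, 0, 0, 0, 0], [0.03, 0, 0, 0, 0]])

```text
clock: 15.27
position: [0.4754, -0.3271, 0.2489]
ee_rot: [0.118, 0.698, -0.118, 0.697]
ft_force: [-0.6, 0.8, -1.5]
grip_width: 0.527
```

Run:
```python
from cyl import *
cyl(.477,-.327,.17,.235)
```

```text
scene 260 axis at z0 [ 0.4764 -0.3296] tilt [0.001 0.015] rms 0.0017 zmin 0.175
side 829 axis at z0 [ 0.4746 -0.326 ] tilt [ 0.003 -0.002] rms 0.0005 zmin 0.1763
[ 0.4754 -0.3272  0.2489] [-0.33 -0.15 -1.04] 15.3667
```

Call:
step_arm(increments=[[0.03, -0.004, 0.013, 0, 0], [0.03, -0.008, 0.027, 0, 0], [0.03, -0.008, 0.027, 0, 0], [0.03, -0.008, 0.027, 0, 0], [0.03, -0.008, 0.027, 0, 0], [0.03, -0.008, 0.027, 0, 0], [0.03, -0.008, 0.027, 0, 0], [0.03, -0.004, 0.014, 0, 0], [0.03, 0.011, 0.027, 0, 0], [0.03, 0.011, 0.027, 0, 0], [0.03, 0.011, 0.027, 0, 0], [0.03, 0.011, 0.027, 0, 0]])

```text
clock: 16.37
position: [0.4638, -0.0293, 0.2496]
ee_rot: [0.118, 0.698, -0.118, 0.697]
ft_force: [0.6, -0.3, -0.9]
grip_width: 0.527
```

Call:
step_arm(increments=[[0.03, 0.011, 0.027, 0, 0], [0.03, 0.011, 0.027, 0, 0], [0.03, 0.011, 0.027, 0, 0], [0.03, 0.011, 0.027, 0, 0], [0.03, 0.011, 0.027, 0, 0], [0.03, 0.008, 0.017, 0, 0], [0.03, 0.0035, 0.0075, 0, 0], [0.03, 0, 0, 0, 0], [0.03, 0, 0, 0, 0], [0.03, 0, 0, 0, 0]])

```text
clock: 17.2
position: [0.5302, 0.1272, 0.2501]
ee_rot: [0.118, 0.697, -0.119, 0.697]
ft_force: [-0.2, -0.1, -0.9]
grip_width: 0.523
```

Run:
```python
from cyl import *
cyl(.53,.13,.16,.24,name="c")
cyl(.58,-.138,.137,.185)
a=cv2.imread("pics/cscene.png");b=cv2.imread("pics/cside.png")
cv2.imwrite("pics/c.png",np.hstack([cv2.resize(a[40:260,140:410],(390,318)),cv2.resize(b[30:300,100:370],(390,318))]))
```

```text
scene 386 axis at z0 [0.5304 0.1253] tilt [0.009 0.005] rms 0.0011 zmin 0.1759
side 594 axis at z0 [0.5296 0.128 ] tilt [0.001 0.002] rms 0.0009 zmin 0.1782
[0.5303 0.1274 0.2505] [-0.26 -0.29 -1.54] 17.3
scene 240 axis at z0 [ 0.5798 -0.1427] tilt [-0.011 -0.013] rms 0.0012 zmin 0.1372
side 494 axis at z0 [ 0.5782 -0.1403] tilt [ 0.001 -0.002] rms 0.0007 zmin 0.1371
[0.5304 0.1279 0.2506] [-0.29 -0.35 -1.48] 17.4
```

View pics/c.png

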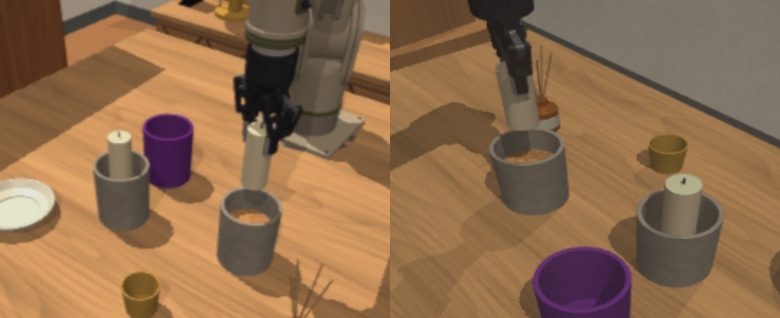

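Both crops show the short candle above the centre of pot_a, and the tall candle upright in pot_b. I'm lowering to a foot height of about 0.10, since the cork can be no higher than 0.095.

Call:
step_arm(increments=[[0.03, 0, 0.001, -0.01, 0], [0.03, 0, 0.001, -0.015, 0], [0.03, 0, 0, -0.015, 0], [0.03, 0, 0, -0.015, 0], [0.03, 0, 0, -0.012, 0], [0.03, 0, 0, -0.007, 0], [0.03, 0, 0, -0.004, 0], [0.03, 0, 0, 0, 0], [0.03, 0, 0, 0, 0], [0.03, 0, 0, 0, 0]])

```text
clock: 18.23
position: [0.5309, 0.131, 0.1731]
ee_rot: [0.118, 0.697, -0.118, 0.698]
ft_force: [-0.5, -0.1, -1.0]
grip_width: 0.518
```

Call:
step_arm(increments=[[0.03, 0, 0, -0.002, 0], [0.03, 0, 0, -0.002, 0], [0.03, 0, 0, 0, 0], [0.03, 0, 0, 0, 0]])

```text
clock: 18.57
position: [0.5304, 0.1309, 0.1683]
ee_rot: [0.118, 0.697, -0.118, 0.697]
ft_force: [-0.1, -0.3, -1.1]
grip_width: 0.527
```

Call:
step_arm(increments=[[0.03, 0, 0, -0.002, 0], [0.03, 0, 0, -0.002, 0], [0.03, 0, 0, 0, 0], [0.03, 0, 0, 0, 0]])

```text
clock: 18.9
position: [0.5303, 0.1309, 0.1641]
ee_rot: [0.118, 0.697, -0.118, 0.697]
ft_force: [1.2, 0.4, -1.2]
grip_width: 0.522
```

Foot is at about 0.093; no contact yet.

Call:
step_arm(increments=[[0.03, 0, 0, -0.0015, 0], [0.03, 0, 0, -0.0015, 0], [0.03, 0, 0, 0, 0], [0.03, 0, 0, 0, 0]])

```text
clock: 19.23
position: [0.5304, 0.1309, 0.1612]
ee_rot: [0.118, 0.697, -0.118, 0.697]
ft_force: [0.0, -0.1, -2.0]
grip_width: 0.525
```

Call:
step_arm(increments=[[0.03, 0, 0, -0.0015, 0], [0.03, 0, 0, -0.001, 0], [0.03, 0, 0, 0, 0], [0.03, 0, 0, 0, 0]])

```text
clock: 19.57
position: [0.5304, 0.1309, 0.1588]
ee_rot: [0.118, 0.697, -0.118, 0.697]
ft_force: [-0.9, -0.1, -2.2]
grip_width: 0.525
```

Call:
step_arm(increments=[[0.03, 0, 0, -0.0015, 0], [0.03, 0, 0, -0.001, 0], [0.03, 0, 0, 0, 0], [0.03, 0, 0, 0, 0]])

```text
clock: 19.9
position: [0.5304, 0.1309, 0.1562]
ee_rot: [0.118, 0.697, -0.118, 0.697]
ft_force: [1.1, -0.3, -2.6]
grip_width: 0.522
```

Call:
step_arm(increments=[[0.03, 0, 0, -0.001, 0], [0.03, 0, 0, -0.001, 0], [0.03, 0, 0, 0, 0], [0.03, 0, 0, 0, 0]])

```text
clock: 20.23
position: [0.5306, 0.1309, 0.1545]
ee_rot: [0.118, 0.697, -0.118, 0.697]
ft_force: [-0.1, 0.0, 0.5]
grip_width: 0.523
```

Call:
step_arm(increments=[[0.03, 0, 0, -0.001, 0], [0.03, 0, 0, -0.0005, 0], [0.03, 0, 0, 0, 0], [0.03, 0, 0, 0, 0]])

```text
clock: 20.57
position: [0.5306, 0.1309, 0.1531]
ee_rot: [0.118, 0.697, -0.118, 0.697]
ft_force: [-0.3, 0.0, 3.1]
grip_width: 0.526
```

Contact confirmed at about 5 N. The foot is at about 0.083, so the cork is about 46 mm below the rim and pot_a is the shallow one. I'm easing off, releasing and retreating.

Call:
step_arm(increments=[[0.03, 0, 0, 0.0012, 0], [0.03, 0, 0, 0, 0], [0.03, 0, 0, 0, 0], [0.05, 0, 0, 0, 0], [0.06, 0, 0, 0, 0], [0.0854, 0, 0, 0, 0], [0.0854, 0, 0, 0, 0], [0.0854, 0, 0, 0, 0], [0.0854, 0, 0, 0, 0], [0.0854, 0, 0, 0, 0]])

```text
clock: 21.4
position: [0.5304, 0.1309, 0.154]
ee_rot: [0.118, 0.697, -0.118, 0.697]
ft_force: [0.1, -0.4, -0.4]
grip_width: 0.999
```

Call:
step_arm(increments=[[0.0854, 0, 0, 0.01, 0], [0.0854, 0, 0, 0.02, 0], [0.0854, 0, 0, 0.03, 0], [0.0854, 0, 0, 0.03, 0], [0.0854, 0, 0, 0.03, 0], [0.0854, 0, 0, 0.02, 0], [0.0854, 0, 0, 0.01, 0], [0.0854, 0, 0, 0, 0], [0.0854, 0, 0, 0, 0], [0.0854, 0, 0, 0, 0], [0.0854, 0, 0, 0, 0], [0.0854, 0, 0, 0, 0]])

```text
clock: 22.4
position: [0.53, 0.1308, 0.3028]
ee_rot: [0.117, 0.698, -0.118, 0.697]
ft_force: [0.4, 0.7, 0.5]
grip_width: 1.0
```

Run:
```python
from cyl import *
cyl(.53,.13,.137,.185,name="d")
cyl(.58,-.138,.137,.185)
for c in ("scene","side"):
    p=camera(c);P=pts(p)
    for n,x,y in(("short",.53,.13),("tall",.58,-.14)):
        T=P[(np.hypot(P[:,0]-x,P[:,1]-y)<.025)&(P[:,2]<.22)]; print(c,n,"top z",np.percentile(T[:,2],95).round(4))
    for q in("diffuser","dish","tumbler"):
        for o in regions_of(p,q)[:1]: print(c,q,np.round(o["centre"]),o["p"])
```

```text
scene 275 axis at z0 [0.5312 0.1295] tilt [ 0.002 -0.003] rms 0.0011 zmin 0.1371
side 410 axis at z0 [0.5299 0.1318] tilt [-0.001 -0.001] rms 0.001 zmin 0.1373
[0.5302 0.1309 0.3033] [ 0.26 -0.1   0.13] 22.5
scene 235 axis at z0 [ 0.5797 -0.1427] tilt [-0.001  0.001] rms 0.0013 zmin 0.1371
side 490 axis at z0 [ 0.5781 -0.1403] tilt [-0.002 -0.001] rms 0.0007 zmin 0.137
[0.5304 0.1309 0.3036] [-0.44  0.4  -0.18] 22.6
scene short top z 0.1925
scene tall top z 0.1904
scene diffuser [273. 345.] 0.71
scene dish [181. 148.] 0.97
scene tumbler [245. 239.] 0.63
side short top z 0.1933
side tall top z 0.1915
side diffuser [124. 204.] 0.82
side dish [264. 414.] 0.62
side tumbler [160. 294.] 0.73
```

View pics/dscene.png

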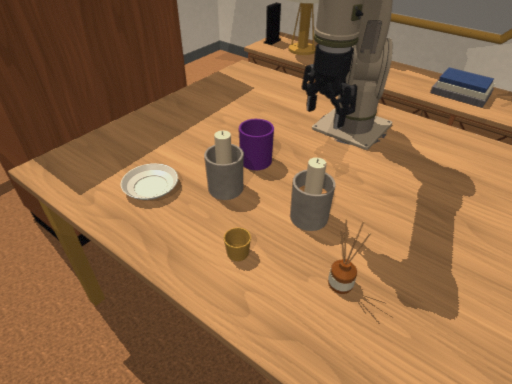

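The final picture shows the tall candle (223,148) in pot_b and the short candle (316,177) in pot_a, both upright. The bystanders are where they started and the gripper is clear.

```bash
python3 -c "
from h import *
print(ticket.hand_in())"
```

```text
the job is handed in; nothing more can be done
None
```

Both candles are standing in the pots and the job is handed in, at about 23 s on the robot's clock; the hand-in gives no verdict.

- **Tall candle:** it is in pot_b, the deeper pot. I felt the cork about 96 mm below the rim and pressed with about 6.5 N at most. I then eased off 2 mm and let go.
- **Short candle:** it is in pot_a. I felt the cork about 46 mm below the rim, pressed with about 5 N, eased off and let go.
- **Last checks:** both candles lean less than 0.01 rad and stand within about 5 mm of their pots' axes. Their tops are at about 0.191 m and 0.193 m, which puts the tall foot about 99 mm and the short foot about 47 mm below the rim. The gripper was clear of everything.
- **Bystanders:** the diffuser, dish and cup appear unmoved, within a few pixels of their starting places in the images.

**Disagreements:**
- The scene and side cameras differed by 2 to 4 mm throughout, well inside the tolerance.
- I gripped the tall candle about 6 mm off the pad centre, which did no harm.
- One lean measurement taken just after I released the tall candle was unusable because the fingers were in view. The repeats with the fingers clear were fine.

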